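Post the dried-out marker into the pen recycling box

TASK

One of the three fat markers on the table has been left without its cap and has dried out. Push it through the swing flap of the pen recycling box so that it drops inside and the flap closes behind it; leave the two capped markers and everything else on the table where they are.

Things in the scene. Friction and masses are not known exactly. Their poses are not given: they have to be found in the camera images.
- dry_marker: Uncapped marker, loose, about 45 g, lying flat, yaw within 0.45 of +x. White, grey sleeve, 130 mm long: rounded-square barrel 24 x 24 x 105 mm, then a round collar 18 mm thick and a black felt nib. Origin: on its underside at mid-length; x along it to the nib, z up: blunt end x = -65 mm, collar from +40, nib tip +65. The three markers trade places between runs.
- dry_mid (a point): Centre of the uncapped marker: on its long axis at mid-length, 12 mm above its underside; axes as the marker's.
- capped_a: Capped marker, loose, same barrel, 24 x 24 mm section, but ending in a black square cap 40 mm long, flush with the barrel; 145 mm long. Origin on its underside at mid-length, x towards the cap.
- capped_b: A second capped marker, the same as capped_a.
- pen_box: Recycling box, fixed: grey steel floor, front and top, clear sides and back, 220 deep (x) x 240 wide (y) x 226 mm high, 4 mm walls. Origin: centre of underside; x from the front (flap side, towards the robot) to the back. Front upright at x = -110 mm up to the sill at z = 165, then raked back to the top edge at x = -80, z = 226. Old pens on its floor; no opening but the flap's.
- sill (a point): Middle of the sill, the rounded lower edge of the flap opening, on the front face: x = -110, y = 0, z = 165 mm in the box's frame, same axes. The opening above it is 180 mm wide and, measured upright, about 54 mm high. A thing released with its middle well past the sill tips in by itself.
- flap (a joint): Flap angle, rad: 0 closed (in the rake of the front, 0.46 from vertical), growing as its lower edge swings into the box; stop at 1.7. Hinged along its upper edge (x = -76, z = 219 mm in the box's frame); opens inwards only. A light spring keeps it shut and shuts it again: about 0.4 N at its lower edge starts it, under 2 N holds it wide open.
- flap_edge (a point): Middle of the lower edge of the flap, an aluminium plate 172 mm wide, 62 mm from hinge to edge, 3 mm thick. Moves with the flap.
- eraser: Bystander, loose. Whiteboard eraser, 144 x 58 x 31 mm block, blue plastic back on grey felt. Origin under its centre.
- stapler: Bystander, loose. Black stapler, 145 x 38 mm, 60 mm high. Origin under its centre.
- glue_stick: Bystander, loose. Glue stick standing on end, 32 mm in diameter, 112 mm tall. Origin under its centre.
- note_block: Bystander, loose. Square block of notes, 78 x 78 x 36 mm. Origin under its centre.
- pen_cup: Bystander, loose. Dark steel cup, 80 mm in diameter and 105 mm tall, with pens standing in it up to 155 mm high. Origin under its centre.
- hole_punch: Bystander, loose. Hole punch, 110 x 120 mm, 75 mm high. Origin under its centre.

How it is judged:
By the outcome, as a careful person would: the job done as asked, in the order asked, and still so for the second after the job is handed in, with the robot touching nothing.
It also fails if it takes over 48 s, if anything falls off the work surface, if the arm or the gripper's body presses on something with over 40 N, if the wrist force passes 120 N, or if a joint passes its speed limit or range.

ROBOT

A 6-joint arm with a two-finger parallel gripper is mounted at the origin on the work surface. World frame = base frame: x ahead of the robot, y to its left, z up, the work surface at z = 0. Lengths are in m, angles in rad, forces in N, time in s.
With the tool pointing down it reaches from about 0.35 to 0.775 m from the base axis. Payload 7.3 kg.
Tool frame: the origin (TCP) lies midway between the tips of the shut fingers; the grasp point (between the pads) lies 19 mm behind it; z points along the fingers, y is the line along which they close (so a half turn about z gives the same grasp; the last joint's range is limited). The gripper opens to 92 mm and grips with 3 to 60 N. Pads are 19 mm wide; open, the fingers measure 130 mm over their backs; the gripper's body (75 mm by 190 mm) begins 47 mm behind the grasp point.
Start: joints at [-1.371, 0.342, 1.524, -0, 1.275, -0.146], TCP at [0.178, -0.494, 0.227] pointing down, gripper open.
Joint ranges: [-2.53, 2.53], [-0.77, 2.02], [0.04, 2.7], [-1, 4.14], [0.28, 2.66], [-3.11, 3.11]. Speed limits (rad/s): [2.57, 2.57, 3.14, 3.14, 3.14, 3.14].

INTERFACE

Orientations are given as a unit quaternion [x, y, z, w].
In Python, from bench import arm, viewer, models gives the robot as it stands. Calls block until the motion is done:
- arm.goto(position, orientation): joint-space move of the TCP to a pose.
- arm.movel(position, rot=None, feed=0.15): straight line of the TCP; rot=None keeps the orientation; feed is the mean speed in m/s.
- arm.set_joints(angles): joint-space move.
- arm.set_gripper(opening, grasp_force=None): finger opening in m; grasp_force is the grip in N (None keeps the last); returns when the fingers have stopped.
- arm.dwell(seconds).
- arm.solve_ik(position, orientation): joint angles nearest the present ones, or None.
- arm.get_obs(): the state.
- viewer.read_camera(name): name is "scene" or "top"; returns (picture, depth): 384x512x3 uint8, blue, green, red; 384x512 float32, m along the optical axis (not along the pixel's ray), 0 where there is no reading.
- viewer.get_calibration(name): a dict with "K" (3x3 intrinsics, pixels), "xyz" and "attitude" of the camera in the world. Camera axes: x right, y up, looking along -z (the intrinsics and any distortion apply to the point x, -y, -z); pixel columns grow to the right and rows downward; lengths in m; the calibration is good to about 2 mm. A picture is of the moment at which its call begins. get_calibration takes no time and is no camera call.
A pose or a line that the arm cannot do raises arm.MotionError and nothing moves.
- arm.hand_in(): hands the job in; it is judged then, once.
Trained networks look in the newest picture that a camera, given by its name, has taken for a name from the list of things; names that differ only in an ending like _2 or _b are one class to them, and where a whole thing is asked for, a point or a joint stands for the part that bears it (a point fixed in the world has none). Each returns a list of dicts, best first, with "score" (0 to 1); they miss things now and then, are a little off and sometimes report something else, mostly with a low value. They report only what shows in the picture. A call takes as long as a camera call.
- models.cut_out(camera, thing): "region" (384x512 bool, what is visible of it) and "bbox" ([left, top, right, bottom] in pixels, round what is visible of it).
The state is a dict: "time_s": time; "joint_pos": joint angles; "joint_vel": joint speeds; "effort": joint torques, N m; "ee_pos": TCP position; "tool_rot": TCP orientation; "wrist_force": force on the tool from outside, world axes, zero at the start; "moment": the same for the moment, N m; "grip_width": finger opening in m; "finger_force": force on a finger pad.
Only numpy, scipy, OpenCV 4.12 (cv2) and the standard library are available. Lean on these libraries where they do the work, as an engineer would, in place of code of your own. Each camera call takes 0.05 s, during which the arm holds its last target. There are 200 camera calls.

## Working session

There is one attempt and no reset: what is moved stays moved. The work goes in short steps, each a Python script; the robot and the scene stay as the last script left them, time stands still between calls to the robot, and variables do not carry over. Pictures are saved under pics/ and viewed, at most 10 in all, crops included, and the job is handed in when it is done.

```bash
ls; mkdir -p pics; cat > h.py <<'E'
import numpy as np, cv2
from scipy.spatial.transform import Rotation as R
from bench import arm, viewer, models
def cam(n):
    c=viewer.get_calibration(n); return c
def world(n,depth,mask=None):
    c=viewer.get_calibration(n); K=np.array(c["K"]); 
    v,u=np.nonzero((depth>0) if mask is None else (mask&(depth>0)))
    d=depth[v,u]
    p=np.c_[(u-K[0,2])/K[0,0]*d, -(v-K[1,2])/K[1,1]*d, -d]
    a=np.array(c["attitude"]); 
    Rm=R.from_quat(a).as_matrix() if a.size==4 else a.reshape(3,3)
    return p@Rm.T+np.array(c["xyz"]), u, v
E
python3 - <<'E'
from h import *
for n in("top","scene"):
    print(viewer.get_calibration(n))
    im,d=viewer.read_camera(n); cv2.imwrite(f"pics/{n}0.png",im); np.save(f"{n}0.npy",d)
    for t in("dry_marker","capped_a","pen_box","flap","stapler","eraser","glue_stick","note_block","pen_cup","hole_punch"):
        for r in models.cut_out(n,t):
            p,u,v=world(n,d,r["region"])
            print(n,t,round(r["score"],2),r["bbox"],np.median(p,0).round(3),p.min(0).round(3),p.max(0).round(3))
E
```

```text
bench.py
pics
{'K': array([[475.75486671,   0.        , 252.02597962],
       [  0.        , 475.75486671, 193.34447072],
       [  0.        ,   0.        ,   1.        ]]), 'xyz': array([0.3934373 , 0.07879381, 1.42422403]), 'attitude': array([-0.03568095,  0.02328457,  0.71256697, -0.70030922])}
top dry_marker 0.59 [388.0, 178.8, 402.4, 211.1] [ 0.495 -0.318  0.023] [ 0.442 -0.338  0.001] [ 0.558 -0.298  0.033]
top dry_marker 0.54 [345.5, 161.4, 364.3, 210.6] [ 0.524 -0.202  0.022] [ 0.456 -0.231 -0.003] [ 0.599 -0.181  0.032]
top capped_a 0.85 [295.7, 165.2, 317.5, 211.0] [ 0.521 -0.059  0.022] [ 0.453 -0.092 -0.007] [ 0.593 -0.032  0.033]
top capped_a 0.6 [346.1, 162.0, 363.8, 209.6] [ 0.526 -0.201  0.022] [ 0.456 -0.224 -0.002] [ 0.599 -0.181  0.032]
top capped_a 0.53 [103.1, 219.0, 142.1, 250.5] [0.402 0.478 0.067] [ 0.361  0.433 -0.007] [0.446 0.552 0.152]
top pen_box 0.62 [115.7, 65.8, 245.0, 195.8] [0.659 0.282 0.224] [ 0.51   0.129 -0.005] [0.832 0.45  0.236]
top flap 0.71 [173.4, 127.5, 230.0, 180.9] [0.599 0.238 0.19 ] [0.541 0.164 0.157] [0.66  0.303 0.217]
top stapler 
[... 2076 characters left out ...]
0.03   0.031]
scene glue_stick 0.65 [299.3, 259.8, 316.4, 290.6] [ 0.745 -0.005  0.085] [ 0.729 -0.011 -0.   ] [0.757 0.021 0.114]
scene glue_stick 0.5 [222.5, 108.2, 254.4, 149.3] [0.296 0.349 0.056] [ 0.205  0.293 -0.004] [0.365 0.454 0.077]
scene note_block 0.7 [204.7, 166.4, 246.8, 202.2] [0.394 0.15  0.034] [ 0.327  0.117 -0.006] [0.431 0.229 0.044]
scene pen_cup 0.59 [273.7, 88.6, 296.8, 137.0] [0.409 0.454 0.078] [ 0.3    0.317 -0.006] [0.514 0.635 0.178]
scene hole_punch 0.72 [219.7, 108.3, 257.2, 148.7] [0.296 0.35  0.055] [ 0.172  0.291 -0.004] [0.365 0.464 0.077]
scene hole_punch 0.59 [160.9, 286.7, 215.3, 320.1] [ 0.532 -0.205  0.023] [ 0.456 -0.225 -0.002] [ 0.6   -0.175  0.03 ]
```

```bash
python3 - <<'E'
import cv2,numpy as np
a=cv2.imread("pics/top0.png");b=cv2.imread("pics/scene0.png")
A=cv2.resize(a[90:260,90:420],(800,412),interpolation=cv2.INTER_CUBIC)
cv2.imwrite("pics/c1.png",A)
cv2.imwrite("pics/c2.png",cv2.resize(b[90:384,110:410],(612,600),interpolation=cv2.INTER_CUBIC))
E
```

```text
(no output)
```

View pics/c1.png

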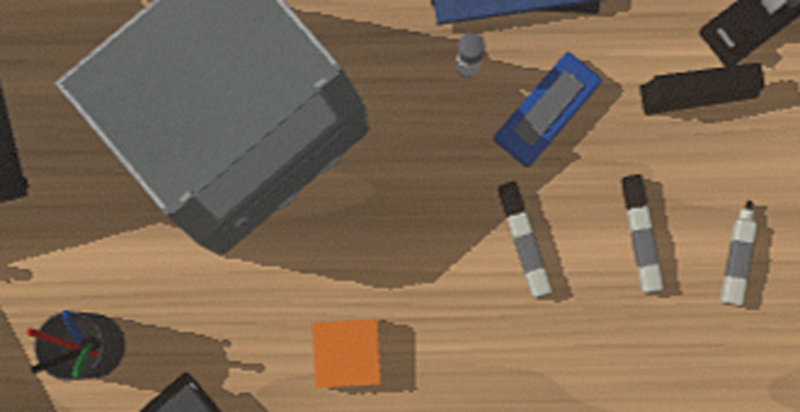

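View pics/c2.png

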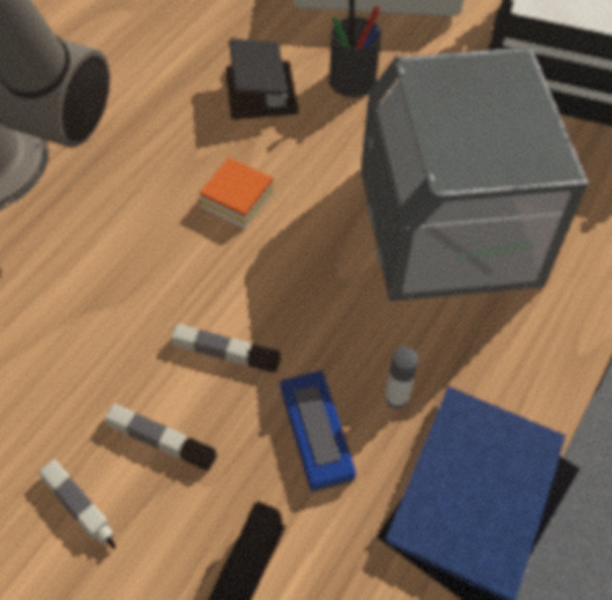

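The dry marker is the rightmost in the top view: crop (740,255), nib at (748,205), no black cap. The scene view agrees, with the nib at crop (110,540). The box front faces the robot and −y, and the flap is at crop (270,150) in the top view. Next I fit the exact poses.

```bash
python3 - <<'E'
from h import *
for n in("top","scene"):
    d=np.load(n+"0.npy"); p,u,v=world(n,d)
    t=p[(abs(p[:,0]-.4)<.05)&(abs(p[:,1]+.15)<.08)]; print(n,"table z",np.median(t[:,2]).round(4))
    s=(p[:,2]>.217)&(p[:,2]<.24)&(abs(p[:,0]-.68)<.2)&(abs(p[:,1]-.29)<.2)
    q=p[s]; print("top z",np.median(q[:,2]).round(4),len(q))
    r=cv2.minAreaRect((q[:,:2]*1000).astype(np.float32)); print("top plate rect mm",r)
    print(cv2.boxPoints(r).round(0).tolist())
    # front upright plane / rake plane: points in box-ish region 
    m=(p[:,2]>.012)&(p[:,2]<.04)&(abs(p[:,0]-.5)<.09)&(abs(p[:,1]+.318)<.045)
    q=p[m]; r=cv2.minAreaRect((q[:,:2]*1000).astype(np.float32)); 
    b=q[q[:,2]>.018]; w,V=np.linalg.eigh(np.cov(b[:,:2].T)); a=V[:,1]*np.sign(V[0,1])
    c=b[:,:2].mean(0); l=(b[:,:2]-c)@a; al=(q[:,:2]-c)@a; lat=(b[:,:2]-c)@[-a[1],a[0]]
    print("marker rect",r,"yaw",np.arctan2(a[1],a[0]).round(3),"c",c.round(4),"ext",al.min().round(4),al.max().round(4),"lat",np.percentile(lat,[2,98]).round(4),"ztop",np.median(b[:,2]).round(4))
    print("center at", (c+a*(al.min()+al.max())/2).round(4))
E
```

```text
top table z -0.0012
top z 0.2251 6882
top plate rect mm ((681.5536499023438, 299.83001708984375), (198.48922729492188, 242.3075408935547), 39.52800750732422)
[[528.0, 330.0], [682.0, 143.0], [835.0, 270.0], [681.0, 456.0]]
marker rect ((501.5168151855469, -321.7291564941406), (26.85270881652832, 128.1451873779297), 76.57234954833984) yaw -0.223 c [ 0.4925 -0.319 ] ext -0.0546 0.0735 lat [-0.0118  0.0115] ztop 0.023
center at [ 0.5017 -0.321 ]
scene table z 0.0002
top z 0.2257 5209
top plate rect mm ((680.4761962890625, 301.1188049316406), (196.62521362304688, 247.33865356445312), 39.57743453979492)
[[526.0, 334.0], [683.0, 143.0], [835.0, 268.0], [677.0, 459.0]]
marker rect ((502.3600769042969, -322.10791015625), (24.900253295898438, 128.28453063964844), 77.96353149414062) yaw -0.213 c [ 0.4957 -0.3209] ext -0.0574 0.0709 lat [-0.0114  0.0117] ztop 0.0239
center at [ 0.5023 -0.3223]
```

```bash
cat >> h.py <<'E'
MC=np.array([.502,-.3216]); MY=-.217; BC=np.array([.6712,.2924]); BY=.690
T=np.radians(25); XG=-.045
def marker_T(x,z_under_sill,a):
    """marker pose in world with its middle at box x, underside passing z_under_sill at the sill, nib down by a"""
    n=np.array([np.sin(a),0,np.cos(a)])
    p=np.array([x,0,z_under_sill-(x+.11)*np.tan(a)])
    B=R.from_euler("z",BY); return B.apply(p)+[*BC,0], B*R.from_euler("y",a)
def tool(mp,mr,flip):
    s=-1 if flip else 1; c,k=np.cos(T),np.sin(T)
    L=R.from_matrix(np.array([[-s*c,0,-s*k],[0,s,0],[k,0,-c]]).T)
    return mp+mr.apply([XG,0,.008]), (mr*L).as_quat()
pick=lambda f: tool(np.array([*MC,0]),R.from_euler("z",MY),f)
E
python3 - <<'E'
from h import *
print(arm.get_obs()["time_s"])
A=np.radians(12)
for f in(0,1):
    p,q=pick(f); z=R.from_quat(q).apply([0,0,1])
    print(f,p.round(3),z.round(3),[None if j is None else np.round(j,2) for j in (arm.solve_ik(p-.1*z,q),arm.solve_ik(p,q),arm.solve_ik(p+[0,0,.28],q))])
    for x,s in((-.24,.25),(-.2,.171),(-.052,.171)):
        P,Q=tool(*marker_T(x,s,A),f); j=arm.solve_ik(P,Q); print(P.round(3),None if j is None else np.round(j,2))
E
```

```text
1.1
0 [ 0.458 -0.312  0.008] [ 0.413 -0.091 -0.906] [array([-0.96,  0.34,  2.07,  0.65,  0.49, -2.86]), None, array([-0.89,  0.14,  1.7 ,  0.33,  0.97, -2.39])]
[0.453 0.113 0.295] [-0.02  0.07  1.71  0.16  1.2  -2.33]
[0.484 0.138 0.207] [ 0.04  0.21  1.79  0.17  0.97 -2.31]
[0.598 0.232 0.176] [ 0.2   0.48  1.47  0.13  0.99 -2.12]
1 [ 0.458 -0.312  0.008] [ 0.413 -0.091 -0.906] [array([-0.96,  0.34,  2.07,  0.65,  0.49,  0.29]), array([-0.89,  0.57,  2.04,  1.  ,  0.32, -0.03]), array([-0.89,  0.14,  1.7 ,  0.33,  0.97,  0.76])]
[0.453 0.113 0.295] [-0.02  0.07  1.71  0.16  1.2   0.81]
[0.484 0.138 0.207] [0.04 0.21 1.79 0.17 0.97 0.84]
[0.598 0.232 0.176] [0.2  0.48 1.47 0.13 0.99 1.02]
```

```bash
sed -i 's/T=np.radians(25)/T=np.radians(20)/' h.py; python3 - <<'E'
from h import *
p,q=pick(1); z=R.from_quat(q).apply([0,0,1])
arm.set_gripper(.055,40)
arm.goto(p-.1*z,q); 
arm.movel(p,q,feed=.08)
arm.set_gripper(0.015,40)
o=arm.get_obs(); print(o["grip_width"],o["finger_force"],np.round(o["ee_pos"],4),p.round(4),np.round(o["wrist_force"],1),o["time_s"],np.round(o["joint_pos"],2))
arm.movel(p+[0,0,.25],q,feed=.2)
A=np.radians(12)
P,Q=tool(*marker_T(-.24,.25,A),1); arm.goto(P,Q)
for n in("top","scene"):
    im,d=viewer.read_camera(n); cv2.imwrite(f"pics/{n}1.png",im); np.save(f"{n}1.npy",d)
o=arm.get_obs(); print(o["grip_width"],o["time_s"],np.round(o["wrist_force"],1))
m,mr=marker_T(-.24,.25,A)
d=np.load("scene1.npy"); p,u,v=world("scene",d)
l=mr.inv().apply(p-m)
s=(abs(l[:,1])<.02)&(l[:,0]>-.03)&(l[:,0]<.08)&(abs(l[:,2]-.012)<.03)
l=l[s]; print(len(l),"max x",l[:,0].max(),"y",np.percentile(l[:,1],[2,50,98]).round(4))
for x in (-.02,0,.02,.045): 
    k=l[abs(l[:,0]-x)<.012]; print(x,len(k),np.percentile(k[:,2],[5,50,98]).round(4) if len(k) else 0)
im=cv2.imread("pics/scene1.png"); cv2.imwrite("pics/c3.png",cv2.resize(im[60:260,150:410],(780,600),interpolation=cv2.INTER_CUBIC))
E
```

```text
0.023647323198576875 39.99776780605316 [ 0.4581 -0.3119  0.0081] [ 0.4581 -0.3119  0.008 ] [-1.2 -0.1  1.4] 5.1333 [-0.86  0.57  1.97  0.6   0.37  0.39]
0.023628091084649073 8.1917 [ 0.8  0.3 -0.9]
318 max x 0.0643928711957743 y [-0.0142 -0.0085  0.0092]
-0.02 41 [0.0004 0.0207 0.0261]
0 123 [0.0055 0.0218 0.0262]
0.02 119 [0.0031 0.0211 0.0261]
0.045 63 [0.0077 0.0171 0.0244]
```

View pics/c3.png

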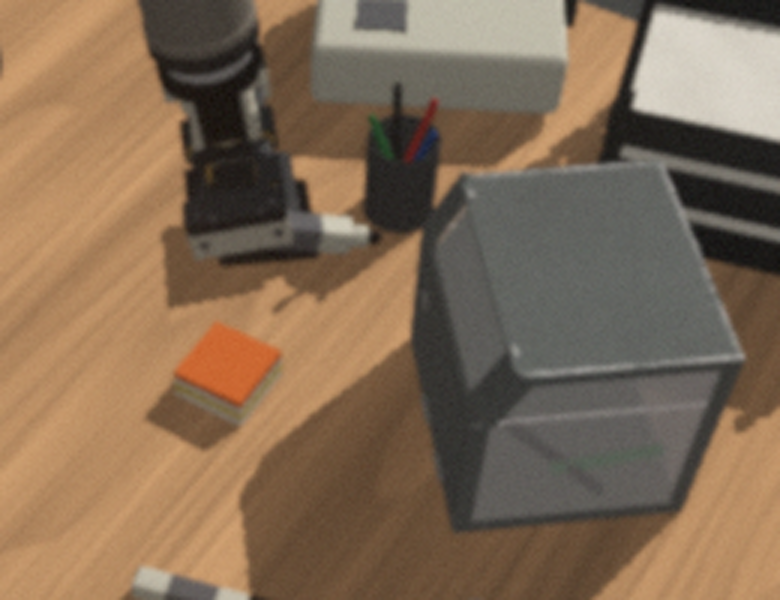

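The marker is held as planned: nib at crop (375,237), measured tip at +64 mm on the expected axis. Next I insert it, watching the force.

```bash
python3 - <<'E'
from h import *
A=np.radians(12)
P,Q=tool(*marker_T(-.2,.172,A),1); arm.movel(P,Q,feed=.15)
for x in(-.16,-.12,-.085,-.052):
    P,Q=tool(*marker_T(x,.172,A),1); arm.movel(P,Q,feed=.08)
    o=arm.get_obs(); f=np.array(o["wrist_force"]); print(x,f.round(1),np.round(o["ee_pos"]-P,4),round(o["grip_width"],4),o["time_s"])
    if np.linalg.norm(f)>12: break
im,d=viewer.read_camera("scene"); cv2.imwrite("pics/scene2.png",im); cv2.imwrite("pics/c4.png",cv2.resize(im[60:260,210:410],(600,600),interpolation=cv2.INTER_CUBIC))
E
```

```text
-0.16 [-1.1 -0.7 -0.2] [-0.0002  0.0002 -0.0003] 0.0242 9.6333
-0.12 [-0.9 -1.  -1.5] [-0.0004 -0.0001 -0.0005] 0.0238 10.2917
-0.085 [ 0.5 -0.  -3.6] [-0.0002  0.0001 -0.0004] 0.0234 10.8917
-0.052 [ 0.6  0.5 -4.5] [-0.0001  0.     -0.0002] 0.0237 11.4667
```

View pics/c4.png

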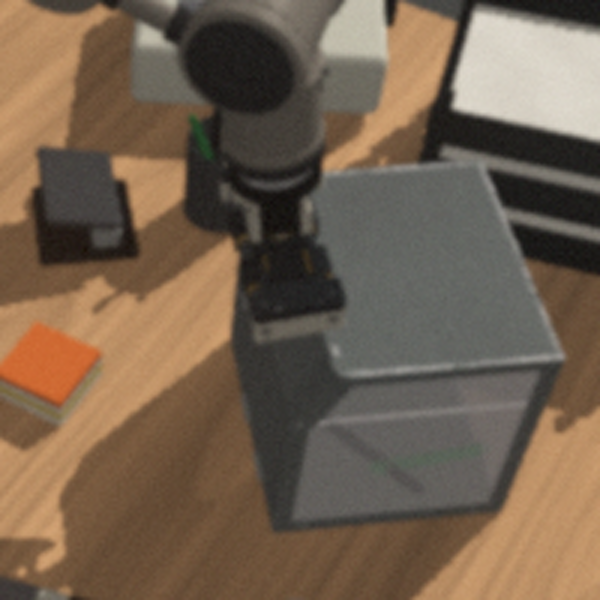

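The gripper sits over the front edge at crop (295,300), with the marker through the flap and about 4.5 N pressing down on it. Now I release.

```bash
python3 - <<'E'
from h import *
A=np.radians(12)
arm.set_gripper(.06); arm.dwell(.5)
o=arm.get_obs(); print(np.round(o["wrist_force"],1),o["time_s"])
P,Q=tool(*marker_T(-.14,.18,A),1); arm.movel(P,Q,feed=.1)
P,Q=tool(*marker_T(-.28,.28,A),1); arm.movel(P,Q,feed=.2); arm.dwell(.3)
o=arm.get_obs(); print(np.round(o["wrist_force"],1),o["time_s"])
im,d=viewer.read_camera("scene"); cv2.imwrite("pics/scene3.png",im); np.save("scene3.npy",d)
a=cv2.resize(im[90:250,200:410],(788,600),interpolation=cv2.INTER_CUBIC); cv2.imwrite("pics/c5.png",a)
im,d=viewer.read_camera("top"); cv2.imwrite("pics/top3.png",im); np.save("top3.npy",d)
for n in("top","scene"):
    for t in("dry_marker","flap"):
        for r in models.cut_out(n,t):
            p,u,v=world(n,np.load(n+"3.npy"),r["region"]); print(n,t,round(r["score"],2),r["bbox"],np.median(p,0).round(3))
# flap plane in the box frame, before and after
for n in("top","scene"):
  for k in("0","3"):
    p,u,v=world(n,np.load(n+k+".npy")); l=R.from_euler("z",-BY).apply(p-[*BC,0])
    s=(abs(l[:,1])<.07)&(abs(l[:,0]+.09)<.03)
    for z in(.175,.19,.205):
        q=l[s&(abs(l[:,2]-z)<.004)]; print(n,k,z,len(q),np.median(q[:,0]).round(4) if len(q) else None)
E
```

```text
[-1.  -1.2  0.1] 12.7917
[-0.1  0.2 -0.3] 15.2667
top flap 0.73 [172.6, 126.8, 230.5, 183.1] [0.603 0.234 0.19 ]
scene dry_marker 0.54 [208.0, 166.0, 243.7, 201.0] [0.394 0.152 0.035]
scene flap 0.92 [296.0, 129.1, 318.8, 183.7] [0.604 0.232 0.191]
top 0 0.175 100 -0.0978
top 0 0.19 116 -0.0907
top 0 0.205 113 -0.0831
top 3 0.175 105 -0.0982
top 3 0.19 115 -0.0902
top 3 0.205 111 -0.0832
scene 0 0.175 87 -0.0988
scene 0 0.19 99 -0.0914
scene 0 0.205 99 -0.0841
scene 3 0.175 88 -0.0991
scene 3 0.19 89 -0.0916
scene 3 0.205 89 -0.0836
```

View pics/c5.png

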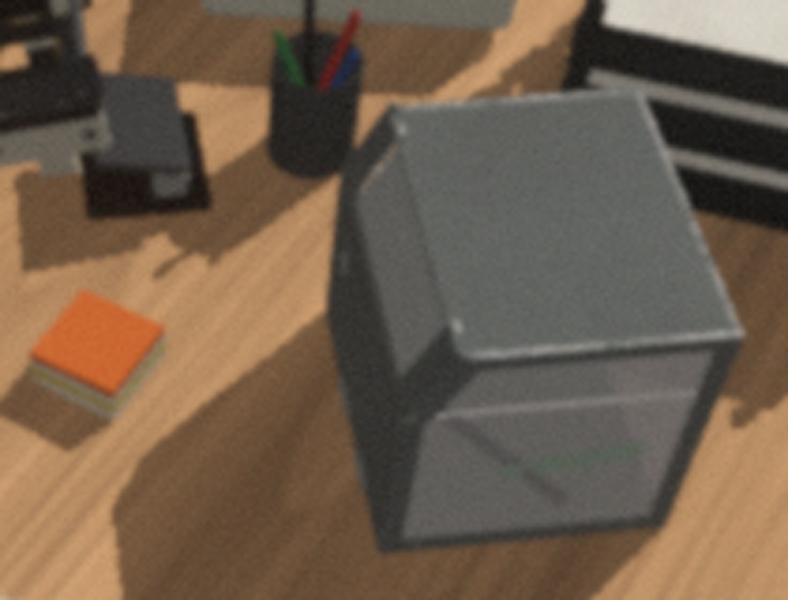

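View pics/top3.png

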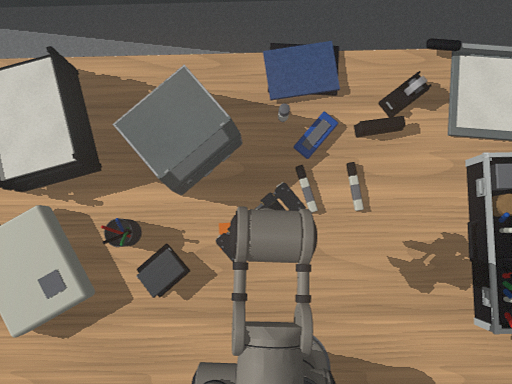

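The flap plane matches its closed position from before (within 1 mm). The marker is gone from its old spot at (395,195) and from the area in front of the box. The capped markers at (306,187) and (355,187) and the bystanders look unmoved. Handing in.

```bash
python3 -c "
from bench import arm
print(arm.hand_in(), arm.get_obs()['time_s'])"
```

```text
the job is handed in; nothing more can be done
the job is handed in; nothing more can be done
```

The dry marker went through the flap and the flap closed behind it. I couldn't see the marker through the box's clear side, but it is nowhere on the table. The capped markers and other things look unmoved, and I handed the job in at about 15 s.

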